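# Key the carrier disc onto the drying-rack block

### The arm

A 7-joint arm with a two-finger parallel gripper is mounted at the origin on the work surface. World frame = base frame: x ahead of the robot, y to its left, z up, the work surface at z = 0. Lengths are in m, angles in rad, forces in N, time in s.
With the tool pointing down it reaches from about 0.4 to 0.75 m from the base axis. Payload 19.5 kg.
Tool frame: the origin (TCP) lies on the front face of the gripper's body, between the roots of the fingers; the fingertips stand 73 mm ahead of it and the grasp point (between the pads) lies 54 mm ahead of it; z points along the fingers, y is the line along which they close (so a half turn about z gives the same grasp; the last joint's range is limited). The gripper opens to 85 mm and grips with 20 to 120 N. Pads are 22 mm wide; open, the fingers measure 114 mm over their backs; the gripper's body (76 mm by 85 mm) begins 54 mm behind the grasp point. The pads swing forward as they close: fully open they stand 13 mm farther back than shut.
Start: joints at [1.163, 0.707, -0.028, 1.485, 0.022, 0.951, -0.075], TCP at [0.206, -0.537, 0.304] pointing down, gripper open.
Joint ranges: [-2.71, 2.71], [-0.32, 2.16], [-1.57, 1.52], [0, 2.45], [-1.46, 4.6], [0, 2.02], [-2.83, 2.83]. Speed limits (rad/s): [1.89, 1.89, 2.57, 2.57, 3.01, 3.01, 3.01].

### API

Orientations are given as a unit quaternion [w, x, y, z].
In Python, from bench import manip gives the robot as it stands.
- The arm moves only by the shell command python3 -m crank 'ROWS' [OPENING] [FORCE]. ROWS is JSON, a list that holds one entry, the list of rows, each a list of 6 numbers: the shift along the world's x, y, z in units of 40 mm (1.0 is 40 mm), then the turn, a rotation vector about the world's x, y, z in units of 8 degrees (1.0 is 8 degrees). A call has exactly 10 rows; each row shifts and turns the commanded pose from where the row before left it; what a row does not reach is not made up. A row lasts 1/8 s, in which the tool goes at most 62.5 mm and 10.7 degrees, less where a joint would pass 70% of its speed; a pose out of reach is approached as far as the arm can. A call is refused whole if a number of a shift passes 1 or a number of a turn 1, either way. A call with a gripper value outside its range is refused whole. OPENING is the gripper's target within -1 to 1 (fully open at 1, half-way at 0, shut at -1), set as the call begins (- or left out, the last holds). The fingers move at their own pace and stop on an object; FORCE is the grip in N (left out, the last holds). Time passes only in rows, so rows that do not move let the fingers close, or fill a call up. It gives the time, the measured TCP pose, the force, the opening and the grip force at its end, in the units of the state.
- manip.read_state(): the state, without advancing time (a new reading comes with each control period).
- manip.capture(name): name is "scene" or "top" or "wrist"; returns the picture (400x640x3 uint8, red, green, blue); there is no depth.
- manip.calibration(name): a dict with "fx", "fy", "cx", "cy" (pixels), "k1" (the pictures are not rectified: a ray, as slopes to the right and down, at radius r is drawn at 1 + k1 r^2 times it, then the intrinsics apply), "pose" (4x4, takes a point from camera to world coordinates). Camera axes: x right, y down, z forward; pixel columns grow to the right and rows downward; lengths in m; the calibration is good to about 2 mm. A picture is of the moment at which its call begins: read the wrist's pose just before it. calibration takes no time and is no camera call; for the wrist camera it gives the pose at the moment of the call.
- manip.job_done(): hands the job in; it is judged then, once.
Trained networks look in the newest picture that a camera, given by its name, has taken for a name from the list of things; names that differ only in an ending like _2 or _b are one class to them, and where a whole thing is asked for, a point or a joint stands for the part that bears it (a point fixed in the world has none). Each returns a list of dicts, best first, with "p" (0 to 1); they miss things now and then, are a little off and sometimes report something else, mostly with a low value. They report only what shows in the picture. A call takes as long as a camera call.
- manip.look_for(camera, label): "xyz" ([x, y, z] in m, in world coordinates, good to about 4 mm: the middle of the surface that is visible of it).
- manip.masks_of(camera, label): "mask" (400x640 bool, what is visible of it).
- manip.landmark_of(camera, label): "xyz" ([x, y, z] in m, in world coordinates, good to about 4 mm: a listed point, or the origin of a listed thing).
The state is a dict: "time": time; "joints": joint angles; "joint_vel": joint speeds; "joint_efforts": joint torques, N m; "ee_pos": TCP position; "tcp_rot": TCP orientation; "ft_force": force on the tool from outside, world axes, zero at the start; "wrist_torque": the same for the moment, N m; "finger_gap": opening from 0.0 (shut) to 1.0 (fully open); "gripper_force": force on a finger pad.
Only numpy, scipy, OpenCV 4.12 (cv2) and the standard library are available. Lean on these libraries where they do the work, as an engineer would, in place of code of your own. Each camera call takes 0.05 s, during which the arm holds its last target. There are 200 camera calls.

### The job

Push the finger post with a fingertip to turn the notched metal disc on the drying-rack block until its notch is over the block's pin, then press down on the disc's central boss until the disc is fully home with the pin in the notch, and come away. Only push and press the disc, without gripping, lifting or forcing it, and leave the things lying around where they are.

Things in the scene. Friction and masses are not known exactly. Their poses are not given: they have to be found in the camera images.
- rack_block: Fixed pale wooden drying-rack block, 150 (x) by 190 (y, from -75 to 115) by 55 mm high; its tail to +y is clamped in a small cast-iron vise (jaws 68 mm high, 135 to 210 mm along +y; knurled screw out to -x). Origin on the table under the axis of the spindle (12 mm dia., hidden under the disc); z up, +x from the spindle to the pin. Moves not at all.
- pin_top (a point): Top centre of the upright steel pin: 10 mm dia., 13 mm high above the block's top, 62 mm from the spindle axis along the block's +x. It juts 3 mm beyond the disc's rim. At the start its top is 2 mm below the disc's underside; with the disc home it stands in the notch, level with the disc's flat top.
- disc: Loose aluminium disc, 128 mm dia., 8 mm thick, level on the collar, its blind bore over the spindle: pushed at the post with 1 to 3 N it turns either way, and stays where it is left. Mid-top a round boss, 38 mm dia., flat top 26 mm above the underside. Origin on the axis at the underside: 70 mm above the table at the start, 60 fully home. z up, +x to the notch, -x to the finger post.
- collar (a joint): Black rubber collar, 92 mm dia., round the spindle under the disc, carrying it. 0 = up, as at the start (disc 15 mm above the block), 0.010 m = fully down. Stiff: it slides down only under a push of about 5 to 8 N and stays where it is left; the disc's own weight does not move it.
- notch (a point): Middle of the notch in the disc's rim, at the underside, 62 mm from the axis along the disc's +x. The notch is 16 mm wide, cuts straight through and is open outwards; its floor is 54 mm from the axis. Anywhere within about 2.5 mm of centred on the pin it passes over it.
- boss_top (a point): Centre of the boss's flat top (38 mm dia.), the place to press: 96 mm above the table at the start, 86 mm fully home.
- post_top (a point): Top centre of the finger post: a dark wooden peg, 14 mm dia., 22 mm high above the disc's flat top, 50 mm from the axis on the side opposite the notch, fixed to the disc; there to be pushed round.
- adapter: Bystander: brass spindle adapter, 38 mm dia., 16 mm high, standing on the block's top beside the disc, about 105 mm from the axis. Origin under its centre.
- record: Bystander: white record, 175 mm dia., 3 mm thick, on the table. Origin under its centre.
- comb: Bystander: tortoiseshell comb, 160 by 35 by 5 mm, on the table. Origin under its middle.
- squeegee: Bystander: blue rubber squeegee, 150 mm long, 55 mm wide, 22 mm high, on the table. Origin under its handle's middle.
- brush: Bystander: small wooden brush, 170 mm long, lying on the table. Origin under its middle.
- bottle: Bystander: amber glass bottle, 48 mm dia., 110 mm high, upright on the table. Origin under its centre.

How it is judged:
At the end, for the whole second after the job is handed in: The disc is fully home: its underside at most 62.2 mm above the table (60 fully home), the middle of the notch within 6 mm of the pin's axis in plan, level within 0.05 rad and at rest (z of disc in the frame of rack_block below 0.0622 m and horizontal distance between notch and pin_top below 0.006 m and angle between disc's own z axis and vertical below 0.05 rad and linear speed of disc below 0.02 m/s and angular speed of disc below 0.1 rad/s); the robot touches nothing.
It fails at once if the disc is lifted (more than 8 mm above where it starts) (z of disc in the frame of rack_block above 0.078 m).
It fails at once if the finger post is gripped or forced (over 30 N from the fingers) (contact force between the fingers and finger_post above 30 N).
It fails at once if the disc is gripped, or forced down on the pin (over 30 N from the fingers while the collar is less than 6 mm down) (contact force between the fingers and disc above 30 N and value of joint collar below 0.006 m).
It fails at once if the disc is rammed (over 100 N from the fingers) (contact force between the fingers and disc above 100 N).
It fails at once if a thing lying around is moved by more than 25 mm (distance of any of adapter, record, comb, squeegee, brush, bottle from where it was at the start of the episode above 0.025 m).
It also fails if it takes over 45 s, if anything falls off the work surface, if the arm or the gripper's body presses on something with over 40 N, if the wrist force passes 120 N, or if a joint passes its speed limit or range.

## Working session

There is one attempt and no reset: what is moved stays moved. The work goes in short steps, Python scripts to look and compute and a shell command to move; the robot and the scene stay as the last step left them, time stands still between calls to the robot, and variables do not carry over. Pictures are saved under pics/ and viewed, at most 10 in all, crops included, and the job is handed in when it is done.

```bash
mkdir -p pics
python3 - <<'E'
from bench import manip
import cv2, numpy as np
s=manip.read_state(); print(s['time'],s['ee_pos'],s['tcp_rot'],s['finger_gap'])
for c in ('scene','top'):
    im=manip.capture(c); cv2.imwrite(f'pics/{c}1.png',im[:,:,::-1])
    for l in ('rack_block','pin_top','notch','boss_top','post_top','adapter','bottle'):
        r=manip.landmark_of(c,l)[:1]
        print(c,l,[(np.round(q['xyz'],3),round(q['p'],2)) for q in r])
E
```

```text
0.0 [ 0.20563456 -0.5367881   0.30343459] [-5.25038412e-04  9.83318310e-01  1.81892321e-01 -9.60163287e-05] 0.9980059999158045
scene rack_block [(array([ 0.502,  0.028, -0.   ]), 0.6)]
scene pin_top [(array([0.558, 0.039, 0.066]), 0.8)]
scene notch [(array([ 0.466, -0.032,  0.068]), 0.71)]
scene boss_top [(array([0.498, 0.02 , 0.102]), 0.75)]
scene post_top [(array([0.526, 0.065, 0.101]), 0.47)]
scene adapter [(array([0.427, 0.096, 0.052]), 0.39)]
scene bottle [(array([ 0.662, -0.121, -0.002]), 0.61)]
top rack_block [(array([ 0.361, -0.016,  0.001]), 0.37)]
top pin_top [(array([0.557, 0.042, 0.069]), 0.67)]
top notch [(array([ 0.468, -0.032,  0.068]), 0.7)]
top boss_top [(array([0.502, 0.021, 0.097]), 0.7)]
top post_top [(array([0.527, 0.068, 0.1  ]), 0.6)]
top adapter [(array([0.429, 0.097, 0.057]), 0.56)]
top bottle []
```

View pics/scene1.png

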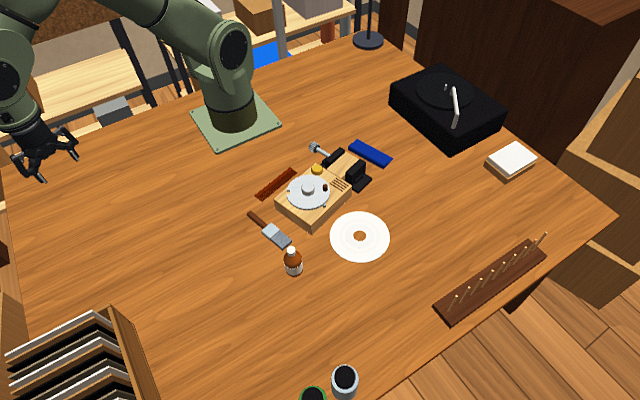

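View pics/top1.png

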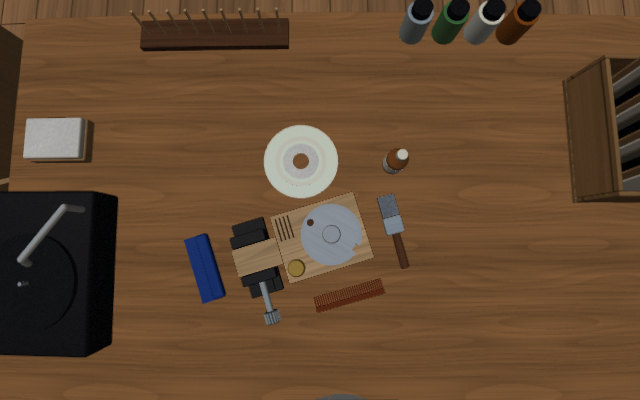

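The scene view shows the disc at (308,190). In the top view its centre is at (331,234), the post at (310,223), the notch at about (357,243) and the adapter at (296,268). This matches the network estimates: the post is at about 58° and the pin at about 20°, so the disc needs roughly +142° counter-clockwise.

```bash
python3 -m crank '[[[0.44,0.73,0,0,0,0.46],[0.44,0.73,0,0,0,0.46],[0.44,0.73,0,0,0,0.46],[0.44,0.73,0,0,0,0.46],[0.44,0.73,0,0,0,0.46],[0.44,0.73,0,0,0,0.46],[0.44,0.73,0,0,0,0.46],[0.44,0.73,0,0,0,0.46],[0.44,0.73,0,0,0,0.46],[0.44,0.73,0,0,0,0.46]]]' -1 20
python3 -m crank '[[[0.44,0.73,-0.2,0,0,0],[0.44,0.73,-0.2,0,0,0],[0.44,0.73,-0.2,0,0,0],[0.44,0.73,-0.2,0,0,0],[0.44,0.73,-0.2,0,0,0],[0.44,0.73,-0.2,0,0,0],[0.44,0.73,-0.2,0,0,0],[0.44,0.7,-0.2,0,0,0],[0.4,0.7,-0.2,0,0,0],[0.4,0.6,-0.2,0,0,0]]]'
cat > m.py <<'E'
from bench import manip
import cv2, numpy as np, sys
from scipy.spatial.transform import Rotation as R
def ang(v): return round(float(np.degrees(np.arctan2(v[1],v[0]))),1)
def state():
    s=manip.read_state(); w,x,y,z=s['tcp_rot']; M=R.from_quat([x,y,z,w]).as_matrix()
    print('t',round(s['time'],2),'tcp',np.round(s['ee_pos'],4),'xyaw',ang(M[:,0]),'zaxis',np.round(M[:,2],3),'F',np.round(s['ft_force'],1),'gap',round(s['finger_gap'],2),'j',np.round(s['joints'],2))
def look(c,name,labels=('pin_top','notch','boss_top','post_top')):
    im=manip.capture(c); cv2.imwrite(f'pics/{name}.png',im[:,:,::-1]); d={}
    for l in labels:
        r=manip.landmark_of(c,l)[:1]
        if r: d[l]=np.array(r[0]['xyz']); print(c,l,np.round(d[l],4),round(r[0]['p'],2))
    return d
E
python3 - <<'E'
from m import *
state(); look('wrist','w1')
E
```

```text
time: 2.05
ee_pos: [0.3822, -0.244, 0.304]
tcp_rot: [0.0, 0.875, 0.484, 0.0]
ft_force: [1.0, -0.7, 0.2]
finger_gap: 0.002
gripper_force: 0.0
time: 3.3
ee_pos: [0.555, 0.0406, 0.2236]
tcp_rot: [-0.0, 0.876, 0.483, 0.0]
ft_force: [0.4, -0.6, 0.3]
finger_gap: 0.002
gripper_force: 0.0
t 3.3 tcp [0.555  0.0406 0.2236] xyaw 57.8 zaxis [ 0.  0. -1.] F [ 0.4 -0.6  0.3] gap 0.0 j [-0.09  0.78 -0.08  1.65  0.09  0.71 -0.77]
wrist pin_top [0.5577 0.0411 0.0692] 0.88
wrist boss_top [0.4953 0.0255 0.0939] 0.84
wrist post_top [0.5207 0.0657 0.1042] 0.77
```

View pics/w1.png

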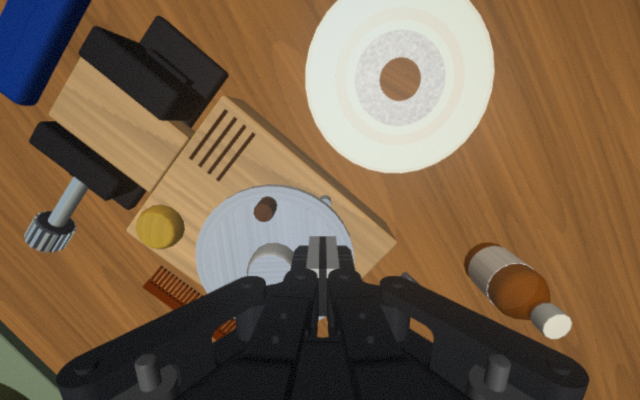

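The wrist view shows the post at (265,203), the pin at (325,200), the boss at about (270,262) and the shut fingertips at (322,240), clear of the post. Next I'll compute the arc steps.

```bash
python3 - <<'E'
import numpy as np
C=np.array([.498,.022]); P=np.array([.555,.0406])
phis=[18,25,32,39]+list(range(47,136,8))
for p in phis[1:]:
    a=np.radians(p); Q=C+.053*np.array([np.cos(a),np.sin(a)])
    d=(Q-P)/.04; dr=np.round(d,2); P=P+dr*.04; print(p,dr,np.round(P,4))
E
python3 -m crank '[[[0,0,-0.4,0,0,0],[0,0,-0.4,0,0,0],[0,0,-0.4,0,0,0],[0,0,-0.3,0,0,0],[0,0,-0.1,0,0,0],[0,0,0,0,0,0],[0,0,0,0,0,0],[0,0,0,0,0,0],[0,0,0,0,0,0],[0,0,0,0,0,0]]]'
```

```text
25 [-0.22  0.09] [0.5462 0.0442]
32 [-0.08  0.15] [0.543  0.0502]
39 [-0.1   0.13] [0.539  0.0554]
47 [-0.12  0.13] [0.5342 0.0606]
55 [-0.15  0.12] [0.5282 0.0654]
63 [-0.15  0.1 ] [0.5222 0.0694]
71 [-0.17  0.07] [0.5154 0.0722]
79 [-0.18  0.05] [0.5082 0.0742]
87 [-0.19  0.02] [0.5006 0.075 ]
95 [-0.18 -0.01] [0.4934 0.0746]
103 [-0.18 -0.02] [0.4862 0.0738]
111 [-0.18 -0.06] [0.479  0.0714]
119 [-0.17 -0.08] [0.4722 0.0682]
127 [-0.15 -0.1 ] [0.4662 0.0642]
135 [-0.14 -0.12] [0.4606 0.0594]
time: 4.8
ee_pos: [0.5545, 0.0395, 0.1599]
tcp_rot: [-0.0, 0.876, 0.483, 0.0]
ft_force: [0.5, 0.1, -0.4]
finger_gap: 0.0
gripper_force: 0.0
```

```bash
python3 -m crank '[[[-0.22,0.09,0,0,0,0],[-0.08,0.15,0,0,0,0],[-0.1,0.13,0,0,0,0],[-0.12,0.13,0,0,0,1],[-0.15,0.12,0,0,0,1],[-0.15,0.1,0,0,0,1],[-0.17,0.07,0,0,0,1],[-0.18,0.05,0,0,0,1],[-0.19,0.02,0,0,0,1],[0,0,0,0,0,0]]]'
python3 - <<'E'
from m import *
state(); d=look('wrist','w2'); d2=look('top','t2')
C=np.array([.498,.022])
for q in (d,d2):
  for k in q: print(k,ang(q[k][:2]-C))
E
```

```text
time: 6.05
ee_pos: [0.4998, 0.0741, 0.1599]
tcp_rot: [-0.0, 0.604, 0.797, 0.0]
ft_force: [-0.2, -0.2, -0.3]
finger_gap: 0.003
gripper_force: 0.0
t 6.05 tcp [0.4998 0.0741 0.1599] xyaw 105.7 zaxis [-0.  0. -1.] F [-0.2 -0.2 -0.3] gap 0.0 j [-0.08  0.84 -0.25  1.88  0.42  0.47 -0.34]
wrist post_top [0.4787 0.0662 0.1001] 0.87
top post_top [ 0.4247  0.2903 -0.0007] 0.16
post_top 113.6
post_top 105.3
```

View pics/w2.png

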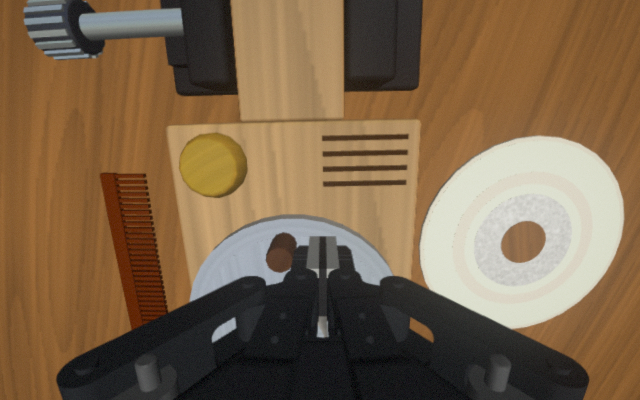

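The wrist view shows the post at (281,252), in contact with the finger at (322,245). The disc has turned to about 113°. I'll continue the arc.

```bash
python3 -m crank '[[[-0.18,-0.01,0,0,0,1],[-0.18,-0.02,0,0,0,1],[-0.18,-0.06,0,0,0,1],[-0.17,-0.08,0,0,0,1],[-0.15,-0.1,0,0,0,1],[-0.14,-0.12,0,0,0,1],[-0.12,-0.14,0,0,0,1],[-0.1,-0.155,0,0,0,1],[-0.08,-0.17,0,0,0,1],[0,0,0,0,0,0]]]'
python3 - <<'E'
from m import *
state(); d=look('wrist','w3'); d2=look('top','t3'); d3=look('scene','s3')
C=np.array([.498,.022])
for q in (d,d2,d3):
  for k in q: print(k,ang(q[k][:2]-C))
E
```

```text
time: 7.8
ee_pos: [0.4481, 0.0393, 0.1599]
tcp_rot: [-0.0, 0.02, 1.0, 0.0]
ft_force: [0.1, 0.2, -0.2]
finger_gap: 0.001
gripper_force: 0.0
t 7.8 tcp [0.4481 0.0393 0.1599] xyaw 177.7 zaxis [-0.  0. -1.] F [ 0.1  0.2 -0.2] gap 0.0 j [ 0.12  0.83 -0.5   2.07  0.91  0.47  0.45]
wrist post_top [0.4461 0.0181 0.1003] 0.88
top pin_top [0.556  0.0432 0.0711] 0.68
top notch [0.5597 0.0273 0.0699] 0.88
top boss_top [0.5016 0.0229 0.0933] 0.88
scene pin_top [0.5596 0.037  0.0662] 0.67
scene notch [0.5576 0.0273 0.0681] 0.64
scene boss_top [0.4959 0.0178 0.0993] 0.91
scene post_top [0.4488 0.0127 0.0992] 0.48
post_top -175.7
pin_top 20.1
notch 4.9
boss_top 14.0
pin_top 13.7
notch 5.1
boss_top -116.6
post_top -169.3
```

View pics/w3.png

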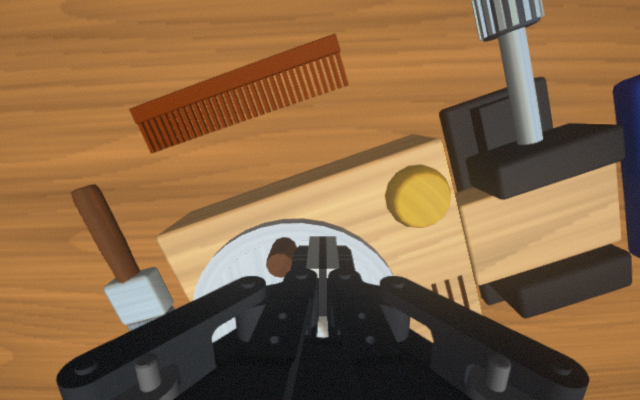

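```bash
python3 -c "
import cv2
im=cv2.imread('pics/t3.png')[185:290,262:388]; cv2.imwrite('pics/t3c.png',cv2.resize(im,None,fx=5.5,fy=5.5,interpolation=cv2.INTER_CUBIC))"
```

```text
(no output)
```

View pics/t3c.png

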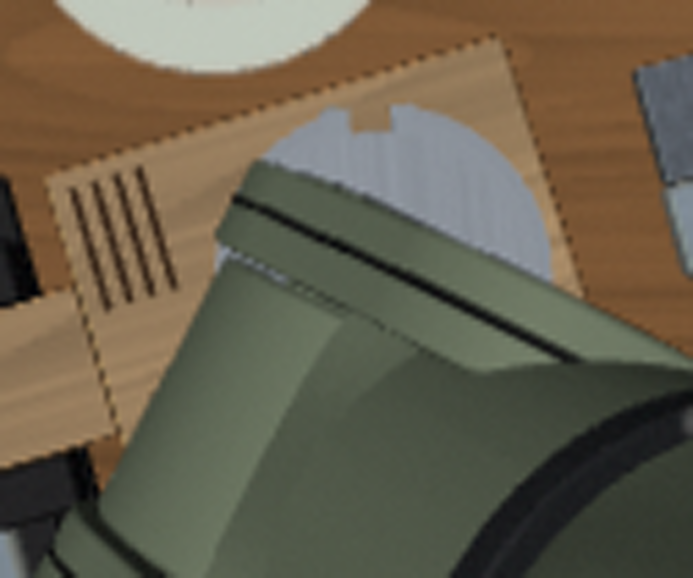

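The crop shows the notch at crop (371,118) and the pin showing past the rim at about (335,108). The block corners are at (48,177) and (495,38). I'll turn these into angles.

```bash
cat >> m.py <<'E'
def ray(cal,u,v,z):
    K=np.array([[cal['fx'],0,cal['cx']],[0,cal['fy'],cal['cy']],[0,0,1]])
    n=cv2.undistortPoints(np.array([[[u,v]]],float),K,np.array([cal['k1'],0,0,0,0]))[0,0]
    T=np.array(cal['pose']); d=T[:3,:3]@[n[0],n[1],1]; o=T[:3,3]
    return (o+d*(z-o[2])/d[2])[:2]
E
python3 - <<'E'
from m import *
cal=manip.calibration('top')
f=lambda u,v,z: ray(cal,262+(u+.5)/5.5-.5,185+(v+.5)/5.5-.5,z)
a,b,c=f(48,177,.055),f(495,38,.055),f(582,295,.055)
y1=ang(a-b)-90; y2=ang(b-c)
g=np.radians((y1+y2)/2); X=np.array([np.cos(g),np.sin(g)]); Y=np.array([-X[1],X[0]])
C=b-.075*X+.075*Y
n=f(371,118,.078); p=f(335,108,.068)
print('yaw',y1,y2,'len',np.linalg.norm(a-b),'C',C,'notch',n,ang(n-C),np.linalg.norm(n-C),'pin',p,ang(p-C),'pinpred',C+.062*X)
E
```

```text
yaw 17.099999999999994 17.9 len 0.18479528487671576 C [0.49443734 0.02511037] notch [0.5549651  0.02630017] 1.1 0.06053945048219138 pin [0.55975538 0.03986234] 12.7 pinpred [0.55356779 0.04375413]
```

```bash
python3 -m crank '[[[-0.03,-0.085,0,0,0,0.5],[-0.024,-0.09,0,0,0,0.5],[-0.018,-0.093,0,0,0,0.5],[0,0,0,0,0,0],[0,0,0,0,0,0],[0.02,0.3,0,0,0,0],[0,0,0.6,0,0,0],[0,0,0.7,0,0,0],[0,0,0,0,0,0],[0,0,0,0,0,0]]]'
python3 - <<'E'
from m import *
state(); d=look('wrist','w4'); d2=look('top','t4'); d3=look('scene','s4')
C=np.array([.498,.022])
for q in (d,d2,d3):
  for k in q: print(k,ang(q[k][:2]-C))
im=cv2.imread('pics/t4.png')[185:290,262:388]; cv2.imwrite('pics/t4c.png',cv2.resize(im,None,fx=5.5,fy=5.5,interpolation=cv2.INTER_CUBIC))
E
```

```text
time: 9.8
ee_pos: [0.4459, 0.0413, 0.2114]
tcp_rot: [-0.0, -0.085, 0.996, -0.0]
ft_force: [-0.4, -0.2, -0.7]
finger_gap: -0.0
gripper_force: 0.0
t 9.8 tcp [0.4459 0.0413 0.2114] xyaw -170.2 zaxis [-0. -0. -1.] F [-0.4 -0.2 -0.7] gap -0.0 j [ 0.22  0.76 -0.68  2.03  0.81  0.64  0.73]
wrist boss_top [0.4991 0.0246 0.0964] 0.96
wrist post_top [0.4489 0.008  0.1046] 0.73
top pin_top [0.5581 0.0404 0.0703] 0.94
top notch [0.558  0.0383 0.0661] 0.93
top boss_top [0.4956 0.0239 0.0683] 0.69
top post_top [0.558  0.038  0.0701] 0.42
scene pin_top [0.5585 0.0403 0.0676] 0.96
scene notch [ 0.6614 -0.1218 -0.0012] 0.68
scene boss_top [0.4974 0.0225 0.0974] 0.91
scene post_top [ 0.4243  0.2956 -0.0025] 0.7
boss_top 67.1
post_top -164.1
pin_top 17.0
notch 15.2
boss_top 141.6
post_top 14.9
pin_top 16.8
notch -41.3
boss_top 140.2
post_top 105.1
```

View pics/t4c.png

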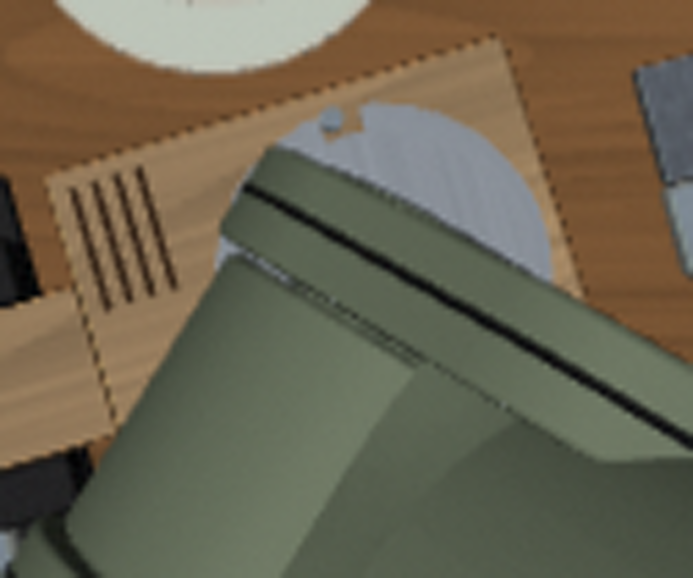

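The crop shows the pin at (332,120) and the notch between about 320 and 362, so its middle is about 341. About 3.3 mm (3°) more is needed in the same direction.

```bash
python3 -m crank '[[[0,0,-0.65,0,0,0],[0,0,-0.65,0,0,0],[0,0,0,0,0,0],[-0.02,-0.2,0,0,0,0],[0,-0.1,0,0,0,0],[-0.01,-0.075,0,0,0,0],[0,0,0,0,0,0],[0,0,0,0,0,0],[0,0,0,0,0,0],[0,0,0,0,0,0]]]'
python3 - <<'E'
from m import *
state(); d2=look('top','t5')
im=cv2.imread('pics/t5.png')[185:225,300:350]; cv2.imwrite('pics/t5c.png',cv2.resize(im,None,fx=12,fy=12,interpolation=cv2.INTER_CUBIC))
E
```

```text
time: 11.8
ee_pos: [0.4448, 0.026, 0.1599]
tcp_rot: [-0.0, -0.085, 0.996, -0.0]
ft_force: [0.1, -0.2, 0.1]
finger_gap: -0.001
gripper_force: 0.0
t 11.8 tcp [0.4448 0.026  0.1599] xyaw -170.2 zaxis [-0. -0. -1.] F [ 0.1 -0.2  0.1] gap -0.0 j [ 0.18  0.84 -0.55  2.08  0.97  0.49  0.62]
top pin_top [0.5529 0.0442 0.0691] 0.8
top notch [0.5586 0.0396 0.0712] 0.98
top boss_top [0.5012 0.0244 0.0946] 0.7
```

View pics/t5c.png

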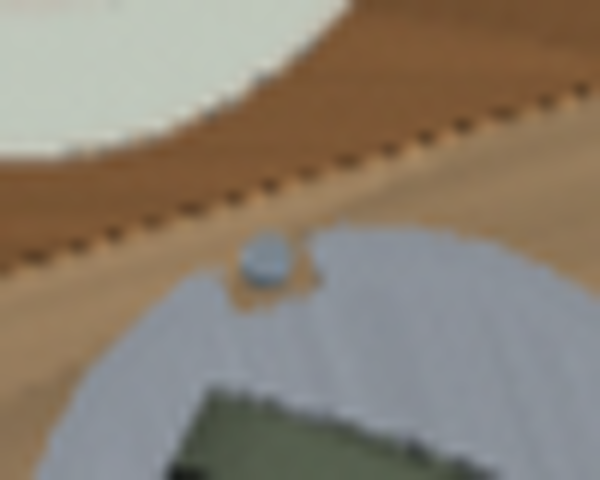

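The pin at (266,260) sits between the notch walls at about (224,272) and (312,247), so it is centred within about 0.5 mm. I'll back off, rise and go over the boss.

```bash
python3 -m crank '[[[0,0.25,0,0,0,0],[0,0,0.55,0,0,0],[0,0,0.55,0,0,0],[0,0,0,0,0,0],[0.45,-0.11,0,0,0,0],[0.45,-0.11,0,0,0,0],[0.44,-0.11,0,0,0,0],[0,0,0,0,0,0],[0,0,-0.6,0,0,0],[0,0,0,0,0,0]]]'
python3 - <<'E'
from m import *
state(); look('top','t6'); look('scene','s6')
E
```

```text
time: 13.3
ee_pos: [0.4974, 0.0232, 0.1788]
tcp_rot: [-0.001, -0.086, 0.996, -0.0]
ft_force: [0.5, 0.0, 0.5]
finger_gap: 0.003
gripper_force: 0.0
t 13.3 tcp [0.4974 0.0232 0.1788] xyaw -170.2 zaxis [-0.002 -0.    -1.   ] F [0.5 0.  0.5] gap 0.0 j [ 0.24  0.87 -0.66  1.89  0.83  0.69  0.82]
scene pin_top [0.5589 0.0385 0.0675] 0.55
scene boss_top [0.4958 0.0187 0.0963] 0.66
scene post_top [0.4531 0.0032 0.0997] 0.47
```

```bash
python3 -m crank '[[[0,0,-0.1,0,0,0],[0,0,-0.1,0,0,0],[0,0,-0.04,0,0,0],[0,0,-0.04,0,0,0],[0,0,-0.04,0,0,0],[0,0,-0.04,0,0,0],[0,0,-0.04,0,0,0],[0,0,-0.04,0,0,0],[0,0,0,0,0,0],[0,0,0,0,0,0]]]'
```

```text
time: 15.05
ee_pos: [0.4984, 0.0228, 0.1623]
tcp_rot: [0.0, -0.085, 0.996, -0.0]
ft_force: [-0.8, -0.2, 2.0]
finger_gap: 0.002
gripper_force: 1.3
```

```bash
python3 -m crank '[[[0,0,-0.03,0,0,0],[0,0,-0.03,0,0,0],[0,0,-0.03,0,0,0],[0,0,0,0,0,0],[0,0,0,0,0,0],[0,0,0,0,0,0],[0,0,0,0,0,0],[0,0,0,0,0,0],[0,0,0,0,0,0],[0,0,0,0,0,0]]]'
```

```text
time: 16.3
ee_pos: [0.4984, 0.0228, 0.1587]
tcp_rot: [0.0, -0.085, 0.996, -0.0]
ft_force: [-1.9, 0.2, 5.1]
finger_gap: -0.003
gripper_force: 2.6
```

```bash
python3 -m crank '[[[0,0,-0.02,0,0,0],[0,0,-0.02,0,0,0],[0,0,0,0,0,0],[0,0,0,0,0,0],[0,0,0,0,0,0],[0,0,0,0,0,0],[0,0,0,0,0,0],[0,0,0,0,0,0],[0,0,0,0,0,0],[0,0,0,0,0,0]]]'
```

```text
time: 17.55
ee_pos: [0.4984, 0.0228, 0.1584]
tcp_rot: [0.001, -0.085, 0.996, -0.0]
ft_force: [-10.7, -1.4, 42.3]
finger_gap: 0.0
gripper_force: 20.7
```

The force rose to 42 N at the bottom stop, so the disc is home. I'll come straight up, swing clear and check.

```bash
python3 -m crank '[[[0,0,0.1,0,0,0],[0,0,0.5,0,0,0],[0,0,0.9,0,0,0],[0,0,0.9,0,0,0],[0,0,0.9,0,0,0],[0,-0.9,0.2,0,0,0],[0,-0.9,0,0,0,0],[0,-0.9,0,0,0,0],[0,-0.9,0,0,0,0],[0,-0.9,0,0,0,0]]]'
python3 - <<'E'
from m import *
state(); look('scene','s7',('boss_top','post_top','notch','pin_top')); look('top','t7',('boss_top','post_top','notch','pin_top','adapter'))
a=cv2.imread('pics/t7.png')[185:290,255:390]; b=cv2.imread('pics/s7.png')[150:255,260:395]
cv2.imwrite('pics/f7.png',cv2.resize(np.vstack([a,b])[:,:],None,fx=2.85,fy=2.85,interpolation=cv2.INTER_CUBIC))
E
```

```text
time: 18.8
ee_pos: [0.4983, -0.1586, 0.2969]
tcp_rot: [-0.0, -0.085, 0.996, -0.0]
ft_force: [0.1, -0.3, -0.3]
finger_gap: -0.002
gripper_force: 0.0
t 18.8 tcp [ 0.4983 -0.1586  0.2969] xyaw -170.3 zaxis [-0. -0. -1.] F [ 0.1 -0.3 -0.3] gap -0.0 j [ 0.68  0.75 -0.84  1.67  0.64  1.02  1.36]
scene boss_top [0.4958 0.0225 0.0873] 0.56
scene post_top [0.4534 0.0042 0.0894] 0.43
scene notch [0.5589 0.0412 0.0588] 0.82
scene pin_top [0.5585 0.0393 0.0654] 0.74
top boss_top [0.5013 0.0245 0.0844] 0.84
top post_top [0.4549 0.0068 0.0894] 0.49
top notch [0.5576 0.0444 0.0585] 0.72
top pin_top [0.5582 0.0445 0.0713] 0.72
top adapter [0.4263 0.1003 0.0555] 0.62
```

View pics/f7.png

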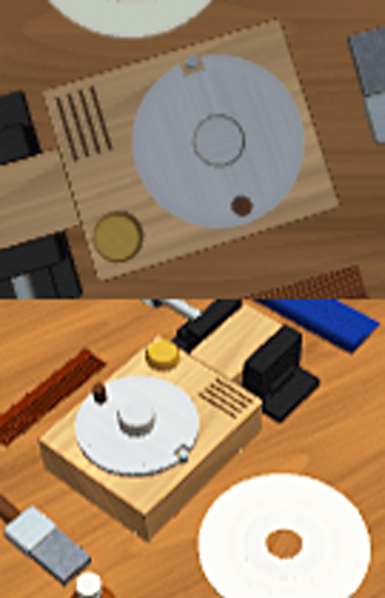

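Both views show the pin in the notch, at (193,64) in the top view and (182,455) in the scene view. The disc is low and level, the boss reads about 86 mm high, and the bystanders look to be where they were.

```bash
python3 -c "
from bench import manip
print(manip.job_done())"
```

```text
the job is handed in; nothing more can be done
None
```

The disc is turned and pressed fully home with the pin in the notch, the arm is clear of it, and I handed the job in at about 19 s of the 45 s allowed; no verdict came back.

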